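# Used impression tray into the waste drop box

## Task

Somebody left a used impression tray on the loading shelf of the bench-top waste drop box. It is contaminated, so do not pinch it or pick it up: push the box's self-closing flap inward with one finger, keep it open, and with the other finger push the tray along the shelf over the lip so that it drops into the box. Then take the hand away so that the flap springs fully shut, and leave the little jar on the shelf and everything else on the bench where it is.

Things in the scene. Friction and masses are not known exactly. Their poses are not given: they have to be found in the camera images.
- bin: Waste drop box, fixed: white body 253 (x) x 236 (y), steel top. Origin: on the bench below the middle of the mouth's lip; x level, from shelf to mouth. Along x (mm): flat rimless loading shelf -95 to 0, top 120 above the bench; mouth 0 to 115, closed by the sloping flap; hood 111 to 158, top 169 high, the highest part. Cheeks 4 thick at y = +-116 rise beside the flap. Hollow, also under the shelf.
- bin_lip (a point): Middle of the lip: the shelf's edge at the mouth, at the height of the shelf's top (120). The shelf is 4 thick; with the flap open, a thing pushed over the lip falls to the box's floor, 6 above the bench.
- flap: Steel flap, 122 long x 222 wide x 4, swinging inward about the box's y. Origin: on the hinge, mid width, 115 beyond the lip and 165 above the bench; free edge at its x = -122, y mid. Shut, it slopes 21 degrees up from the lip (edge level with the shelf) to the hinge. A fingertip moving level just above the shelf, past the lip towards the hinge, pushes it further and further in.
- flap_angle (a joint): Opening of the flap: 0 shut, grows as it is pushed inward and down, stop at 1.15 rad. A spring shuts it: about 1 N at the free edge to start, 5 to 10 N near the hinge when wide open; let go, it closes in well under a second. The tray's weight does not open it.
- tray: Used impression tray, loose on the shelf: white plastic channel 40 (x) x 30 (y) x 16 high, filled with mauve silicone, plus a flat tab 18 wide, 5 to 10 above the underside, out to x = -30. 28 to 56 g. Origin: middle of the channel's underside. It lies 36 to 52 before the lip, to one side of the shelf's middle, x within 20 degrees of the box's x (tab away from the mouth).
- jar: Small round white jar with a black screw lid 31 across, 29 high, standing on the other half of the same shelf, at least 80 from the tray (centres); leave it alone. Origin: middle of its underside.
- mug: Black mug, 82 across with a handle, 95 high, standing on the bench; bystander. Origin: middle of its underside.
- tumbler: Drinking glass, 68 across, 115 high, standing on the bench; bystander. Origin: middle of its underside.
- torch: Silver hand torch, 160 long, 29 thick, lying on the bench; bystander. Origin: on the bench under its middle; x along it.
- pliers: Steel pliers, 135 long, 12 thick, lying on the bench; bystander. Origin: on the bench near the joint; x towards the jaws.
- cast: Cream plaster model of a row of teeth, 52 x 66 x 26 high, on the bench; bystander. Origin: middle of its underside.
- spatula: Mixing spatula with a dark wooden handle, 170 long, lying on the bench; bystander. Origin: on the bench under it.
Not all that is in view belongs to the job. Leave any green, orange or yellow look-alike of the tray alone.

How it is judged (in metres and radians):
On the way, in this order (a step that is already met when the one before it is completed fails the run):
1. a finger holds the flap pushed open while the tray is still on the shelf (value of joint flap_angle above 0.12 rad and contact force between the fingers and flap above 0.3 N and z of tray in the frame of bin above 0.115 m and x of tray in the frame of bin below 0 m), for 0.1 s.
2. the tray has dropped over the lip while a finger still holds the flap open (z of tray in the frame of bin below 0.1 m and value of joint flap_angle above 0.2 rad and contact force between the fingers and flap above 0.3 N), for 0.1 s.
At the end, for the whole second after the job is handed in: The tray lies at rest inside the drop box (underside less than 75 mm above the bench, within the box's walls), having dropped while a finger held the flap more than 0.2 rad open; the flap is shut again (under 0.04 rad); the jar stands upright within 20 mm of its place (z of tray in the frame of bin below 0.075 m and x of tray in the frame of bin between -0.092 and 0.155 m and y of tray in the frame of bin between -0.115 and 0.115 m and linear speed of tray below 0.03 m/s and value of joint flap_angle below 0.04 rad and distance of jar from where it was at the start of the episode below 0.02 m and angle between jar's own z axis and vertical below 0.2 rad); the robot touches nothing.
It fails at once if the tray is lifted (its underside more than 12 mm above the shelf) (height (world z) of tray above 0.132 m).
It fails at once if the fingers squeeze the tray (over 12 N on it; pushing it takes well under 1 N) (contact force between the fingers and tray above 12 N).
It fails at once if the jar on the shelf is shifted by more than 20 mm or tipped (distance of jar from where it was at the start of the episode above 0.02 m or angle between jar's own z axis and vertical above 0.3 rad).
It fails at once if another thing on the bench is shifted by more than 25 mm (distance of any of mug, tumbler, torch, pliers, cast, spatula from where it was at the start of the episode above 0.025 m).
It also fails if it takes over 35 s, if anything falls off the work surface, if the arm or the gripper's body presses on something with over 40 N, if the wrist force passes 120 N, or if a joint passes its speed limit or range.

## Robot

A 6-joint arm with a two-finger parallel gripper is mounted at the origin on the work surface. World frame = base frame: x ahead of the robot, y to its left, z up, the work surface at z = 0. Lengths are in m, angles in degrees, forces in N, time in s.
With the tool pointing down it reaches from about 0.4 to 0.825 m from the base axis. Payload 7 kg.
Tool frame: the origin (TCP) lies midway between the tips of the shut fingers; the grasp point (between the pads) lies r.grasp_offset behind it (r.grasp_offset is the distance from the TCP to the grasp point, in m); z points along the fingers, y is the direction in which the jaws open and shut (so a half turn about z gives the same grasp; the last joint's range is limited). The gripper opens to 88 mm and grips with 3 to 60 N. Pads are 19 mm wide; open, the fingers measure 130 mm over their backs; the gripper's body (78 mm by 193 mm) begins 47 mm behind the grasp point.
Start: joints at [-52.878, 20.546, 0.682, 0, -70.136, -16.507], TCP at [0.238, -0.632, 0.227] pointing down, gripper open.
Joint ranges: [-176.03, 176.03], [-82.01, 121.73], [-58.28, 71.71], [-173.87, 95.51], [-174.79, -0.11], [-173.66, 173.66]. Speed limits (degrees/s): [136.94, 136.94, 172.46, 180, 180, 180].

## Interface

Orientations are given as [roll, pitch, yaw] about the fixed x, y, z axes, in that order (R = Rz(yaw) Ry(pitch) Rx(roll)).
In Python, from plant import status, imaging, r gives the robot as it stands.
- The arm moves only by the tool apply_moves, never from a script. Its argument "moves" is a list of rows, each a list of 6 numbers: the shift along the tool's x, y, z in units of 200 mm (1.0 is 200 mm), then the turn, a rotation vector about the tool's x, y, z in units of 90 degrees (1.0 is 90 degrees). In form: [[tx, ty, tz, rx, ry, rz], ...]. A call has 1 to 12 rows; each row is the pose to reach, as a shift and turn from the pose measured when the call began, along the tool's axes at that moment; what a row does not reach only later rows make up. A row lasts 1/8 s, in which the tool goes at most 62.5 mm and 10.7 degrees, less where a joint would pass 70% of its speed; a pose out of reach is approached as far as the arm can. A call with a number of a shift or a turn outside -1 to 1 is refused whole. A call with a gripper value outside its range is refused whole. "hand" is the closure, from -1 (fully open) to 1 (shut), set as the call begins (left out, the last holds). The fingers move at their own pace and stop on an object; "grip_force" is the grip in N (left out, the last holds). Time passes only in rows, so rows that repeat a pose let the fingers close. It gives the time, the measured TCP pose, the force and the opening at its end, in the units of the state.
- status.get_state(): the state, without advancing time (a new reading comes with each control period).
- imaging.capture(name): name is "scene" or "top" or "wrist"; returns (picture, depth): 384x512x3 uint8, blue, green, red; 384x512 float32, m along the optical axis (not along the pixel's ray), 0 where there is no reading.
- imaging.camera_info(name): a dict with "fx", "fy", "cx", "cy" (pixels), "k1" (the pictures are not rectified: a ray, as slopes to the right and down, at radius r is drawn at 1 + k1 r^2 times it, then the intrinsics apply), "T" (4x4, takes a point from camera to world coordinates). Camera axes: x right, y up, looking along -z (the intrinsics and any distortion apply to the point x, -y, -z); pixel columns grow to the right and rows downward; lengths in m; the calibration is good to about 2 mm. A picture is of the moment at which its call begins: read the wrist's pose just before it. camera_info takes no time and is no camera call; for the wrist camera it gives the pose at the moment of the call.
- r.close_job(): hands the job in, once; it reports no verdict.
The state is a dict: "time_s": time; "joints": joint angles; "qd": joint speeds; "joint_torque": joint torques, N m; "tcp_pos": TCP position; "eef_rot": TCP orientation; "contact_force": force on the tool from outside, world axes, zero at the start; "moment": the same for the moment, N m; "gripper_width": finger opening in m.
Only numpy, scipy, OpenCV 4.12 (cv2) and the standard library are available. Lean on these libraries where they do the work, as an engineer would, in place of code of your own. Each camera call takes 0.05 s, during which the arm holds its last target.

## Working session

There is one attempt and no reset: what is moved stays moved. The work goes in short steps, Python scripts to look and compute and a tool call to move; the robot and the scene stay as the last step left them, time stands still between calls to the robot, and variables do not carry over. Pictures are saved under pics/ and viewed, and the job is handed in when it is done.

Besides the shell and the picture viewer there is one more tool, called after ">>>" by a JSON object that holds its "fn" and its "kwargs", one argument or row to a line. apply_moves: Moves the arm, as the interface text tells. Its arguments: {"type":"object","properties":{"moves":{"type":"array","items":{"type":"array","items":{"type":"number"}}},"hand":{"type":"number"},"grip_force":{"type":"number"}},"required":["moves"]}

```bash
mkdir -p pics; ls; python3 - <<'E'
from plant import status, imaging, r
import cv2
s=status.get_state(); print(s); print(r.grasp_offset)
for n in ["scene","top","wrist"]:
    p,d=imaging.capture(n); cv2.imwrite(f"pics/{n}0.png",p)
    import numpy as np; np.save(f"pics/{n}0.npy",d)
    i=imaging.camera_info(n); print(n,i)
E
```

```text
pics
{'time_s': 0.0, 'joints': array([-5.28807874e+01,  2.05906597e+01,  6.32402728e-01, -2.13091722e-02,
       -7.01366028e+01, -1.65055850e+01]), 'qd': array([ 0.07373505, -0.0706076 , -0.08533293,  0.01610795,  0.02835299,
       -0.10190399]), 'joint_torque': array([-2.57476012e-05, -5.82713449e+01,  2.93054062e+01,  6.99748322e+00,
        6.92470014e-03, -2.23899474e-04]), 'tcp_pos': array([ 0.23742482, -0.63131975,  0.2256173 ]), 'eef_rot': array([ 1.79903357e+02, -7.74686003e-03, -1.59393623e+02]), 'contact_force': array([-0.59349555, -0.56554115, -0.06736183]), 'moment': array([ 0.00134414, -0.00660153,  0.04592652]), 'gripper_width': 0.08738198718288227}
0.0188
scene {'fx': 346.67818547890823, 'fy': 346.67818547890823, 'cx': 254.283448351701, 'cy': 192.80746992017185, 'k1': -0.0887468303960356, 'T': array([[ 0.57388944, -0.66273055,  0.48108121,  0.96869248],
       [ 0.81891233,  0.46856675, -0.33140276, -0.33048639],
       [-0.00578792,  0.58415188,  0.81162373,  0.91873026],
       [ 0.        ,  0.        ,  0.        ,  1.        ]])}
top {'fx': 398.3549461277381, 'fy': 398.3549461277381, 'cx': 250.46929031129244, 'cy': 193.4630279203915, 'k1': -0.05533969660610377, 'T': array([[ 0.02760329,  0.99666472, -0.07679509,  0.41343629],
       [-0.9994889 ,  0.02875733,  0.01396227,  0.02378244],
       [ 0.01612412,  0.07637044,  0.99694913,  1.28340396],
       [ 0.        ,  0.        ,  0.        ,  1.        ]])}
wrist {'fx': 296.0865303827993, 'fy': 296.0865303827993, 'cx': 259.7797715079171, 'cy': 187.42117233138904, 'k1': -0.029276715225344325, 'T': array([[-0.35106012, -0.90376437, -0.24488112,  0.17190003],
       [ 0.93634946, -0.33812942, -0.09443614, -0.65621231],
       [ 0.00254651, -0.26244707,  0.96494303,  0.38497411],
       [ 0.        ,  0.        ,  0.        ,  1.        ]])}
```

View pics/scene0.png

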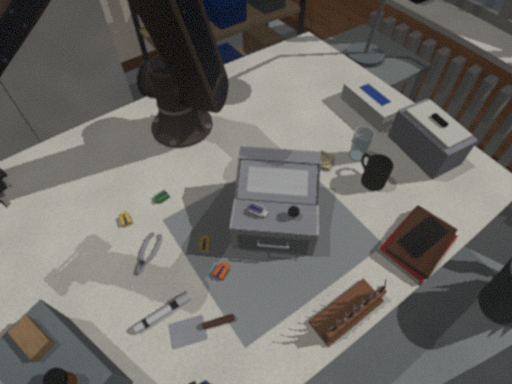

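View pics/top0.png

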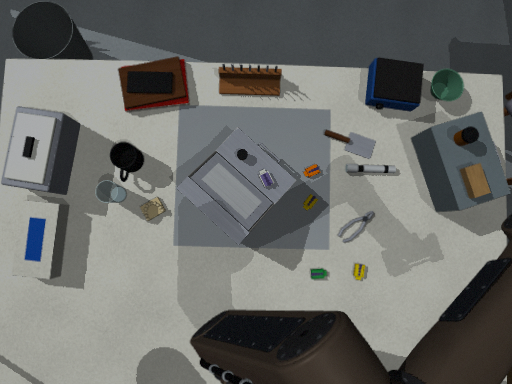

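```bash
cat > h.py <<'E'
import numpy as np, cv2
from plant import status, imaging, r
def ray(info,uv):
    K=np.array([[info['fx'],0,info['cx']],[0,info['fy'],info['cy']],[0,0,1.]])
    q=cv2.undistortPoints(np.array(uv,float).reshape(-1,1,2),K,np.array([info['k1'],0,0,0,0.])).reshape(-1,2)
    d=np.c_[q[:,0],-q[:,1],-np.ones(len(q))]
    T=info['T']; return T[:3,3], d@T[:3,:3].T
def plane(info,uv,z):
    o,d=ray(info,uv); return o+d*((z-o[2])/d[:,2])[:,None]
def proj(info,P):
    T=info['T']; c=(np.atleast_2d(P)-T[:3,3])@T[:3,:3]
    s=np.c_[c[:,0]/-c[:,2],-c[:,1]/-c[:,2]]; f=1+info['k1']*(s**2).sum(1)[:,None]
    s=s*f; return np.c_[s[:,0]*info['fx']+info['cx'],s[:,1]*info['fy']+info['cy']]
E
python3 - <<'E'
import cv2
p=cv2.imread('pics/top0.png'); c=p[120:250,170:330]; cv2.imwrite('pics/topc.png',cv2.resize(c,None,fx=5,fy=4.6,interpolation=cv2.INTER_CUBIC)) if 0 else cv2.imwrite('pics/topc.png',cv2.resize(c,None,fx=4.6,fy=4.6,interpolation=cv2.INTER_CUBIC))
p=cv2.imread('pics/scene0.png'); c=p[140:260,220:340]; cv2.imwrite('pics/scc.png',cv2.resize(c,None,fx=5,fy=5,interpolation=cv2.INTER_CUBIC))
E
```

```text
(no output)
```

View pics/topc.png

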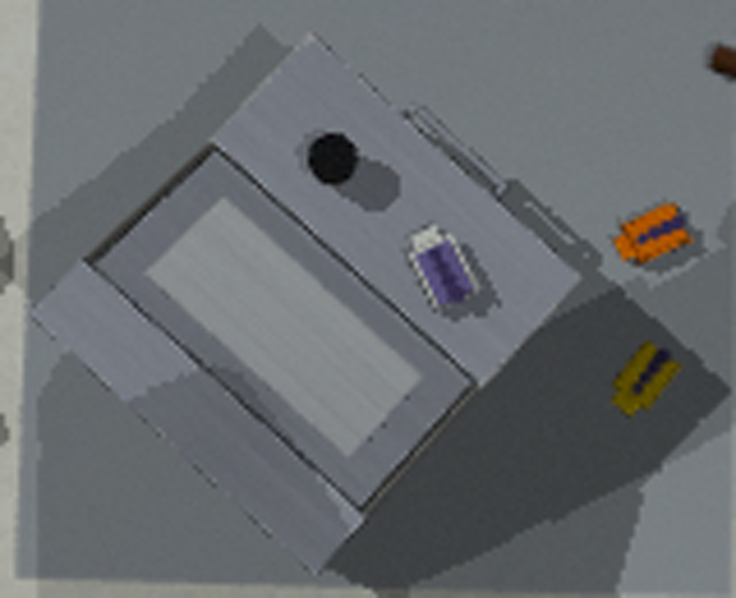

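View pics/scc.png

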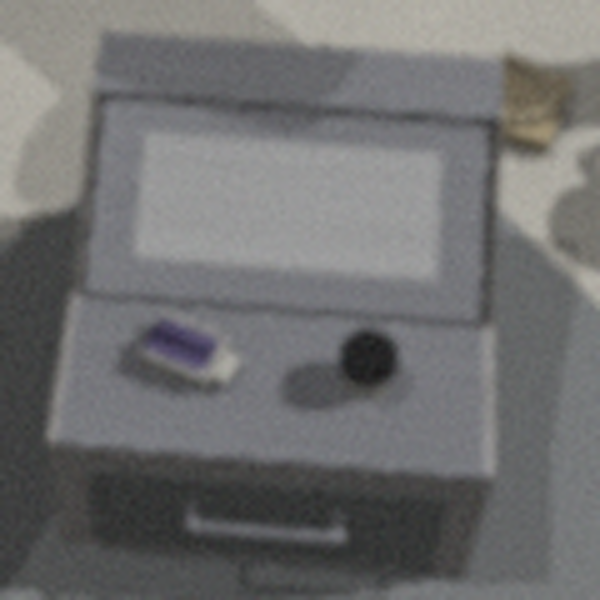

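View pics/wrist0.png

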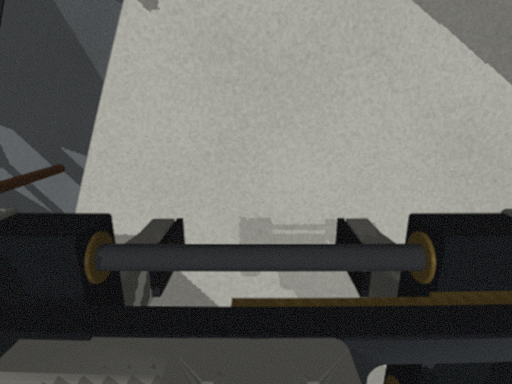

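```bash
python3 - <<'E'
from h import *
i=imaging.camera_info('top'); j=imaging.camera_info('scene')
f=lambda x,y:(170+(x+.5)/4.6-.5,120+(y+.5)/4.6-.5)
g=lambda x,y:(220+(x+.5)/5-.5,140+(y+.5)/5-.5)
P=plane(i,[f(213,145),f(475,383),f(310,35),f(580,278)],.12)[:,:2]*1000
Q=plane(j,[g(75,298),g(492,323),g(48,440),g(495,473)],.12)[:,:2]*1000
print(P.round(1)); print(Q.round(1))
img=cv2.imread('pics/top0.png').astype(int)
# mauve mask
def mau(n,x0,x1,y0,y1,info,z):
    im=cv2.imread(n).astype(int); b,gr,rd=im[...,0],im[...,1],im[...,2]
    m=((b-gr)>25)&((rd-gr)>3); k=np.zeros_like(m); k[y0:y1,x0:x1]=m[y0:y1,x0:x1]
    ys,xs=np.nonzero(k); X=plane(info,np.c_[xs,ys],z)[:,:2]*1000
    c=X.mean(0); w,v=np.linalg.eigh(np.cov(X.T)); print(n,len(xs),c.round(1),np.sqrt(w*12).round(1),np.degrees(np.arctan2(v[1,1],v[0,1])).round(1))
mau('pics/top0.png',245,290,160,200,i,.136)
mau('pics/scene0.png',240,275,195,225,j,.136)
print(plane(i,[f(332,158)],.149)*1000, plane(j,[g(369,358)],.149)*1000)
print('tab',plane(i,[f(428,238)],.13)*1000, plane(j,[g(228,368)],.13)*1000)
d=np.load('pics/top0.npy'); print(d[178,267],d[150,250])
E
```

```text
[[ 625.4  112.9]
 [ 477.3  -58.8]
 [ 699.2   52.9]
 [ 546.5 -124.6]]
[[ 481.5  -62.1]
 [ 629.4  117.8]
 [ 550.  -123.9]
 [ 702.1   56.6]]
pics/top0.png 98 [545.4 -36.9] [23.4 35.6] -152.3
pics/scene0.png 42 [550.5 -37.3] [18.9 29.4] -151.5
[[614.12465935  36.04551362 149.        ]] [[620.90935079  33.73338441 149.        ]]
tab [[568.02276994 -26.13280524 130.        ]] [[573.47600941 -23.23964073 130.        ]]
1.1565545 1.1727449
```

```bash
cat >> h.py <<'E'
from scipy.spatial.transform import Rotation as Ro
def bt(x,y,z,org=(.553,.0275),yaw=139.5):
    a=np.radians(yaw); return np.array([org[0]+x*np.cos(a)-y*np.sin(a),org[1]+x*np.sin(a)+y*np.cos(a),z])
def tb(P,org=(.553,.0275),yaw=139.5):
    a=np.radians(yaw); d=np.array(P[:2])-org; return np.array([d@[np.cos(a),np.sin(a)],d@[-np.sin(a),np.cos(a)]])
def delta(p,yaw,roll=180,pitch=0):
    s=status.get_state(); R=Ro.from_euler('xyz',s['eef_rot'],degrees=True)
    t=R.inv().apply(p-s['tcp_pos'])/.2; w=(R.inv()*Ro.from_euler('xyz',[roll,pitch,yaw],degrees=True)).as_rotvec(degrees=True)/90
    print('t',s['time_s'],'shift',t.round(3),'turn',w.round(3),'F',s['contact_force'].round(2)); return t,w
E
python3 - <<'E'
from h import *
delta(bt(-.03,.03,.30),-130.5); print(bt(-.03,.03,.30))
E
```

```text
t 0.15 shift [-2.577  2.325 -0.368] turn [ 0.001  0.    -0.321] F [ 0.15  0.08 -0.02]
[ 0.55632874 -0.01479562  0.3       ]
```

>>> {"fn": "apply_moves", "kwargs": {
  "moves": [
    [-0.22,0.2,-0.1,0,0,0],
    [-0.44,0.4,-0.2,0,0,0],
    [-0.66,0.6,-0.3,0,0,0],
    [-0.86,0.78,-0.37,0,0,0]
  ],
  "hand": -1
}}

```text
time_s: 0.65
tcp_pos: [0.3443, -0.4233, 0.3008]
eef_rot: [180.0, 0.0, -159.4]
contact_force: [1.3, 0.2, 0.2]
gripper_width: 0.0877
```

>>> {"fn": "apply_moves", "kwargs": {
  "moves": [
    [-0.22,0.2,0,0,0,0],
    [-0.44,0.4,0,0,0,0],
    [-0.66,0.6,0,0,0,0],
    [-0.86,0.78,0,0,0,0]
  ]
}}

```text
time_s: 1.15
tcp_pos: [0.4508, -0.2147, 0.3011]
eef_rot: [180.0, 0.0, -159.4]
contact_force: [0.7, -0.7, 0.5]
gripper_width: 0.0876
```

>>> {"fn": "apply_moves", "kwargs": {
  "moves": [
    [-0.22,0.2,0,0,0,-0.1],
    [-0.44,0.4,0,0,0,-0.2],
    [-0.66,0.6,0,0,0,-0.3],
    [-0.86,0.78,0,0,0,-0.32],
    [-0.86,0.78,0,0,0,-0.32]
  ]
}}

```text
time_s: 1.78
tcp_pos: [0.5577, -0.0051, 0.3003]
eef_rot: [179.9, -0.0, -130.3]
contact_force: [0.4, -0.4, -0.3]
gripper_width: 0.0879
```

```bash
python3 - <<'E'
from h import *
delta(bt(-.03,.03,.30),-130.5)
import pickle
i=imaging.camera_info('wrist'); p,d=imaging.capture('wrist'); cv2.imwrite('pics/w1.png',p); pickle.dump(i,open('w1.pkl','wb')); np.save('w1.npy',d); print(status.get_state()['tcp_pos'],status.get_state()['joints'])
E
```

```text
t 1.775 shift [ 0.041 -0.026  0.001] turn [ 0.001 -0.     0.002] F [ 0.36 -0.4  -0.29]
[ 0.55699321 -0.00655754  0.30051862] [ 1.94325805e+01  7.14561006e+00 -7.47401917e+00 -4.78787158e-02
 -7.54260944e+01 -5.98384808e+01]
```

View pics/w1.png

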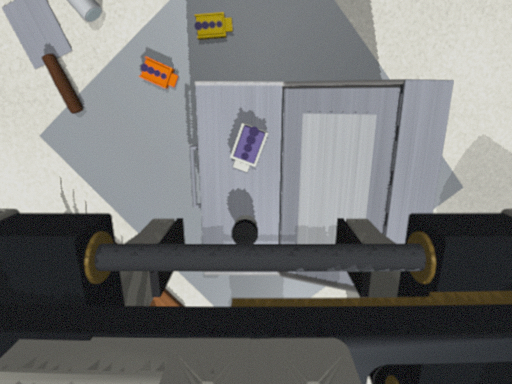

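```bash
python3 - <<'E'
from h import *
import pickle
i=pickle.load(open('w1.pkl','rb')); im=cv2.imread('pics/w1.png'); d=np.load('w1.npy')
c=im[70:270,170:470]; cv2.imwrite('pics/w1c.png',cv2.resize(c,None,fx=2.6,fy=2.6,interpolation=cv2.INTER_CUBIC))
c=im[110:185,215:290]; cv2.imwrite('pics/w1t.png',cv2.resize(c,None,fx=8,fy=8,interpolation=cv2.INTER_NEAREST))
b,g,r_=[im[...,k].astype(int) for k in range(3)]
m=((b-g)>25)&((r_-g)>3); m[:110]=0;m[190:]=0;m[:,:220]=0;m[:,290:]=0
ys,xs=np.nonzero(m); (cx,cy),(w,h),a=cv2.minAreaRect(np.c_[xs,ys].astype(np.float32)); print(len(xs),xs.mean(),ys.mean(),w,h,a)
X=plane(i,np.c_[xs,ys],.136); W,V=np.linalg.eigh(np.cov(X[:,:2].T)); ctr=X.mean(0)
print('mauve',ctr*1e3,np.sqrt(W*12)*1e3,np.degrees(np.arctan2(V[1,1],V[0,1])), 'bin',tb(ctr)*1e3)
# dark lines: lip near col 283, rows
gr=cv2.cvtColor(im,cv2.COLOR_BGR2GRAY).astype(float)
L=[]
for y in range(95,205,4):
    row=gr[y:y+4,274:292].mean(0); k=row.argmin()+274; L.append((k,y+1.5))
print([l[0] for l in L])
L=np.array(L); P=plane(i,L,.12)
fit=cv2.fitLine(P[:,:2].astype(np.float32),cv2.DIST_HUBER,0,.001,.001).ravel(); print('lip',fit[2:]*1e3,np.degrees(np.arctan2(fit[1],fit[0])), np.mean([tb(p)[0] for p in P])*1e3)
print('jar',plane(i,[(245,231)],.149)*1e3, tb(plane(i,[(245,231)],.149)[0])*1e3)
print('corners', [ (tb(p)*1e3).round(1) for p in plane(i,[(196,82),(283,83),(203,272),(281,273)],.12)])
# depth heights of shelf
for uv in [(225,120),(225,190),(265,190)]:
    o,dr=ray(i,[uv]); z=d[uv[1],uv[0]]; print(uv,z,(o+dr*z)[0])
E
```

```text
710 248.89718309859154 143.65633802816902 21.53250503540039 34.372989654541016 20.2248592376709
mauve [546.24968451 -36.36397134 136.        ] [23.18027072 36.03971219] -151.02763744863302 bin [-36.34335138  52.94652402]
[np.int64(283), np.int64(283), np.int64(283), np.int64(282), np.int64(282), np.int64(282), np.int64(282), np.int64(282), np.int64(282), np.int64(282), np.int64(282), np.int64(282), np.int64(282), np.int64(281), np.int64(281), np.int64(281), np.int64(281), np.int64(281), np.int64(281), np.int64(281), np.int64(281), np.int64(281), np.int64(281), np.int64(280), np.int64(280), np.int64(280), np.int64(280), np.int64(280)]
lip [524.85034   -4.788321] 49.070206 0.4388435822913817
jar [[612.81057108  34.28591266 149.        ]] [-41.07321732 -44.00390713]
corners [array([-93.9, 118. ]), array([  0.7, 117.1]), array([ -97.5, -114.1]), array([   3.3, -115.5])]
(225, 120) 0.3300342 [ 0.55077117 -0.07261853  0.12110193]
(225, 190) 0.35172284 [ 0.60535784 -0.01230868  0.12079031]
(265, 190) 0.35256717 [0.56929201 0.01867994 0.12009418]
```

View pics/w1c.png

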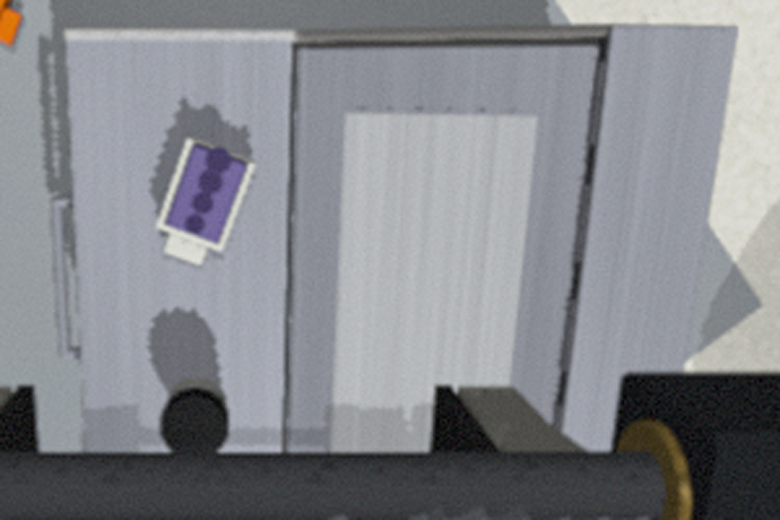

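View pics/w1t.png

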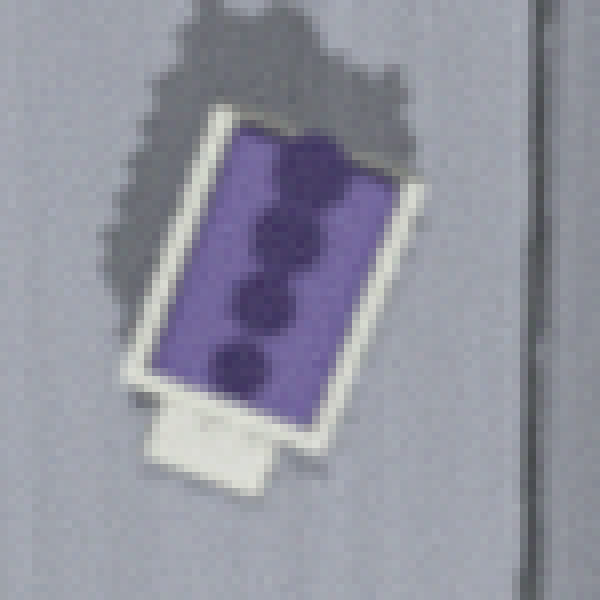

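```bash
sed -i 's/yaw=139.5/yaw=139.2/g' h.py; python3 - <<'E'
from h import *
delta(bt(-.029,.052,.16),-130.8)
E
```

```text
t 1.825 shift [ 0.144 -0.018  0.703] turn [ 0.001 -0.     0.004] F [ 0.38 -0.58  0.34]
```

>>> {"fn": "apply_moves", "kwargs": {
  "moves": [
    [0.1,-0.02,0.15,0,0,0.004],
    [0.144,-0.02,0.35,0,0,0.004],
    [0.144,-0.02,0.55,0,0,0.004],
    [0.144,-0.02,0.7,0,0,0.004],
    [0.144,-0.02,0.7,0,0,0.004],
    [0.144,-0.02,0.7,0,0,0.004]
  ],
  "hand": -0.59,
  "grip_force": 20
}}

```text
time_s: 2.58
tcp_pos: [0.5419, -0.0315, 0.1619]
eef_rot: [-180.0, 0.0, -130.8]
contact_force: [0.1, 0.3, 0.2]
gripper_width: 0.0698
```

```bash
python3 - <<'E'
from h import *
delta(bt(-.029,.052,.126),-130.8)
p,d=imaging.capture('wrist'); cv2.imwrite('pics/w2.png',p)
p,d=imaging.capture('scene'); cv2.imwrite('pics/s2.png',cv2.resize(p[120:270,200:360],None,fx=4,fy=4,interpolation=cv2.INTER_CUBIC))
E
```

```text
t 2.575 shift [0.    0.006 0.18 ] turn [-0.  0. -0.] F [0.11 0.33 0.2 ]
```

View pics/w2.png

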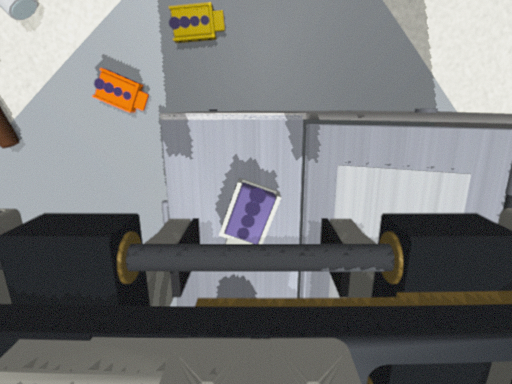

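View pics/s2.png

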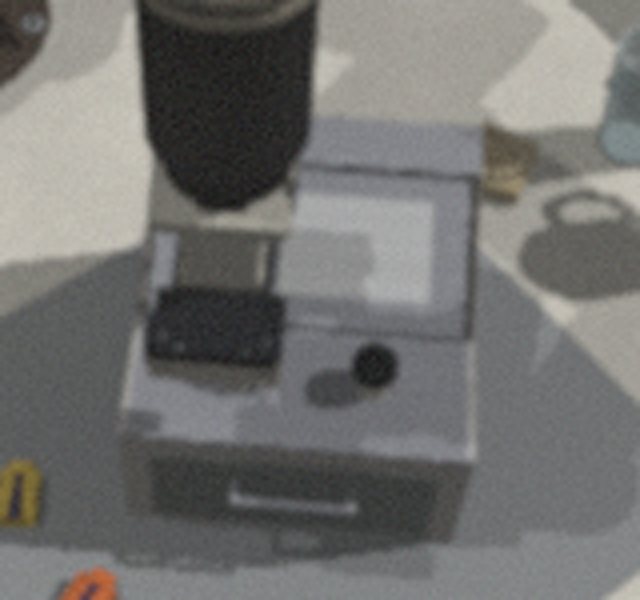

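>>> {"fn": "apply_moves", "kwargs": {
  "moves": [
    [0,-0.01,0.06,0,0,0],
    [0,-0.01,0.12,0,0,0],
    [0,-0.01,0.15,0,0,0],
    [0,-0.01,0.165,0,0,0],
    [0,-0.01,0.18,0,0,0],
    [0,-0.01,0.18,0,0,0]
  ]
}}

```text
time_s: 3.42
tcp_pos: [0.5439, -0.0324, 0.1263]
eef_rot: [-180.0, 0.1, -130.8]
contact_force: [0.7, -0.3, -0.1]
gripper_width: 0.0696
```

```bash
python3 - <<'E'
from h import *
delta(bt(-.029,.052,.126),-130.8)
p,d=imaging.capture('wrist'); cv2.imwrite('pics/w3.png',p)
E
```

```text
t 3.425 shift [0.003 0.016 0.001] turn [-0.001  0.001  0.   ] F [ 0.69 -0.28 -0.09]
```

View pics/w3.png

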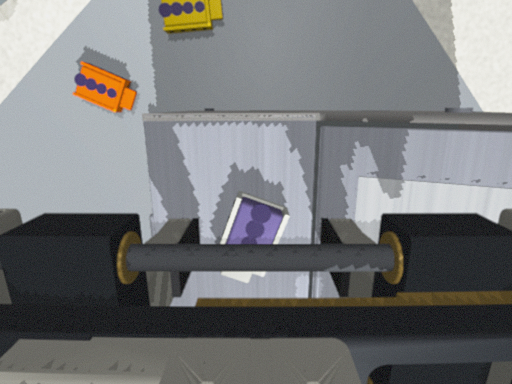

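>>> {"fn": "apply_moves", "kwargs": {
  "moves": [
    [0,0.02,0,0,0,0],
    [0,0.04,0,0,0,0],
    [0,0.06,0,0,0,0],
    [0,0.08,0,0,0,0],
    [0,0.1,0,0,0,0],
    [0,0.12,0,0,0,0],
    [0,0.14,0,0,0,0],
    [0,0.15,0,0,0,0],
    [0,0.15,0,0,0,0],
    [0,0.15,0,0,0,0]
  ]
}}

```text
time_s: 4.72
tcp_pos: [0.521, -0.0126, 0.1263]
eef_rot: [-180.0, 0.1, -130.8]
contact_force: [1.1, 0.3, 1.5]
gripper_width: 0.07
```

```bash
python3 - <<'E'
from h import *
s=status.get_state(); print(tb(s['tcp_pos'])*1e3, s['tcp_pos'][2],s['gripper_width'])
delta(bt(.05,.052,.126),-130.8)
p,d=imaging.capture('wrist'); cv2.imwrite('pics/w4.png',p)
E
```

```text
[-1.98556797 51.31304773] 0.12630591763892338 0.07000020927863779
t 4.725 shift [0.003 0.26  0.001] turn [-0.     0.001  0.   ] F [1.15 0.27 1.5 ]
```

View pics/w4.png

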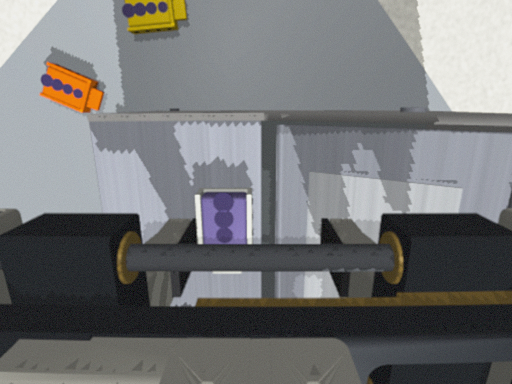

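>>> {"fn": "apply_moves", "kwargs": {
  "moves": [
    [0,0.02,0,0,0,0],
    [0,0.04,0,0,0,0],
    [0,0.06,0,0,0,0],
    [0,0.08,0,0,0,0],
    [0,0.1,0,0,0,0],
    [0,0.12,0,0,0,0],
    [0,0.14,0,0,0,0],
    [0,0.16,0,0,0,0],
    [0,0.18,0,0,0,0],
    [0,0.18,0,0,0,0],
    [0,0.18,0,0,0,0],
    [0,0.18,0,0,0,0]
  ]
}}

```text
time_s: 6.28
tcp_pos: [0.4938, 0.011, 0.1264]
eef_rot: [-180.0, 0.1, -130.8]
contact_force: [3.2, -1.6, 4.9]
gripper_width: 0.0694
```

```bash
python3 - <<'E'
from h import *
s=status.get_state(); print(tb(s['tcp_pos'])*1e3, s['tcp_pos'][2],s['gripper_width'])
delta(bt(.05,.052,.126),-130.8)
p,d=imaging.capture('wrist'); cv2.imwrite('pics/w5.png',p)
p,d=imaging.capture('scene'); cv2.imwrite('pics/s5.png',cv2.resize(p[120:270,200:360],None,fx=4,fy=4,interpolation=cv2.INTER_CUBIC))
E
```

```text
[34.03347674 51.18049123] 0.12640967314753104 0.06942320721172113
t 6.275 shift [0.004 0.08  0.002] turn [-0.     0.001  0.   ] F [ 3.21 -1.63  4.92]
```

View pics/w5.png

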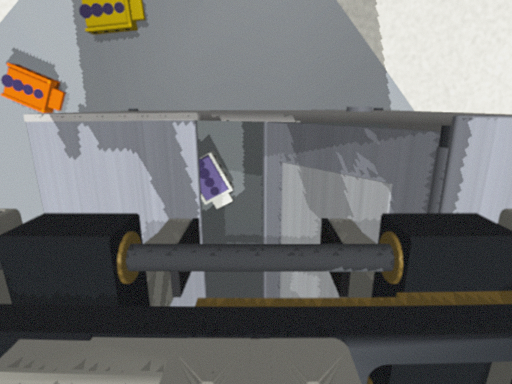

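View pics/s5.png

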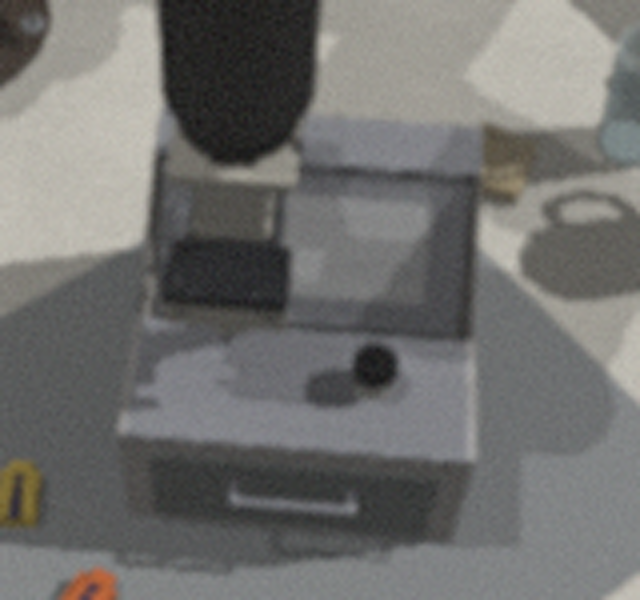

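>>> {"fn": "apply_moves", "kwargs": {
  "moves": [
    [0,0,0,0,0,0],
    [0,0,0,0,0,0],
    [0,0,0,0,0,0]
  ]
}}

```text
time_s: 6.75
tcp_pos: [0.4938, 0.011, 0.1264]
eef_rot: [-180.0, 0.1, -130.8]
contact_force: [3.0, -3.0, 2.8]
gripper_width: 0.0693
```

```bash
python3 - <<'E'
from h import *
i=imaging.camera_info('wrist'); p,d=imaging.capture('wrist'); cv2.imwrite('pics/w6.png',p)
b,g,r_=[p[...,k].astype(int) for k in range(3)]
m=((b-g)>25)&((r_-g)>3); m[:140]=0;m[215:]=0;m[:,:190]=0;m[:,260:]=0
ys,xs=np.nonzero(m); o,dr=ray(i,np.c_[xs,ys]); X=o+dr*d[ys,xs][:,None]; X=X[d[ys,xs]>0]
c=np.median(X,0); print(len(X),c,tb(c)*1e3,np.percentile(X[:,2],[5,95]))
E
```

```text
759 [ 0.52362073 -0.02237481  0.02160101] [-10.34926236  56.95200608] [0.02040298 0.02284506]
```

>>> {"fn": "apply_moves", "kwargs": {
  "moves": [
    [0,0,-0.04,0,0,0],
    [0,0,-0.1,0,0,0],
    [0,0,-0.18,0,0,0],
    [0,0,-0.3,0,0,0],
    [0,0,-0.5,0,0,0],
    [0,0,-0.7,0,0,0],
    [0,0,-0.9,0,0,0],
    [0,0,-0.9,0,0,0],
    [0,0,-0.9,0,0,0]
  ]
}}

```text
time_s: 7.92
tcp_pos: [0.4926, 0.0109, 0.306]
eef_rot: [179.9, 0.1, -130.8]
contact_force: [-0.5, -0.2, -0.5]
gripper_width: 0.0694
```

>>> {"fn": "apply_moves", "kwargs": {
  "moves": [
    [0.2,-0.2,0,0,0,0],
    [0.4,-0.4,0,0,0,0],
    [0.6,-0.5,0,0,0,0],
    [0.7,-0.5,0,0,0,0],
    [0.7,-0.5,0,0,0,0],
    [0.7,-0.5,0,0,0,0],
    [0.7,-0.5,0,0,0,0]
  ]
}}

```text
time_s: 8.8
tcp_pos: [0.477, -0.1596, 0.3055]
eef_rot: [179.9, 0.1, -130.7]
contact_force: [-0.4, 0.3, 0.7]
gripper_width: 0.0696
```

```bash
python3 - <<'E'
from h import *
i=imaging.camera_info('top')
p,d=imaging.capture('top'); cv2.imwrite('pics/t7.png',p)
p2,d2=imaging.capture('scene'); cv2.imwrite('pics/s7.png',p2); j=imaging.camera_info('scene')
for P in [(20,-60),(60,-60),(60,0),(100,-60)]:
  for n,inf,dd in (('top',i,d),('scene',j,d2)):
    w=bt(P[0]/1e3,P[1]/1e3,.12+.00038*P[0]+.002); u=proj(inf,w)[0].round().astype(int); o,dr=ray(inf,[u]); X=(o+dr*dd[u[1],u[0]])[0]; print(P,n,u,(tb(X)*1e3).round(1),X[2].round(4),'expect',w[2].round(4))
s=status.get_state(); print(s['time_s'],s['contact_force'],s['tcp_pos'])
E
```

```text
(20, -60) top [224 167] [62.7 18.2] 0.7193 expect 0.1296
(20, -60) scene [298 195] [ 24.1 -61.6] 0.1244 expect 0.1296
(60, -60) top [215 177] [82.3 20. ] 0.7307 expect 0.1448
(60, -60) scene [298 180] [ 59.9 -58.5] 0.1468 expect 0.1448
(60, 0) top [230 191] [82.6 48.7] 0.7311 expect 0.1448
(60, 0) scene [277 179] [-548.6   -0.6] 0.9187 expect 0.1448
(100, -60) top [205 186] [101.   18.7] 0.7334 expect 0.16
(100, -60) scene [299 166] [102.1 -59.2] 0.1583 expect 0.16
8.9 [ 0.41421867  0.16536274 -0.24241662] [ 0.47708014 -0.1596736   0.30563237]
```

View pics/t7.png

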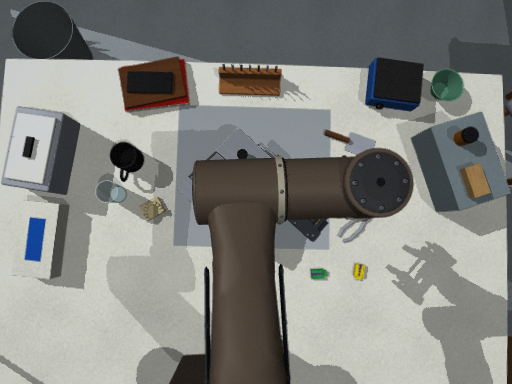

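View pics/s7.png

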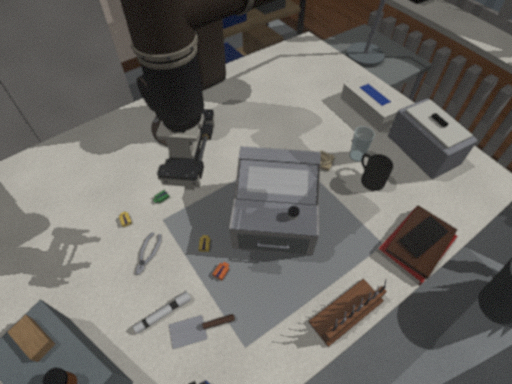

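```bash
python3 - <<'E'
from h import *
p2,d2=imaging.capture('scene'); d0=np.load('pics/scene0.npy'); p0=cv2.imread('pics/scene0.png')
for y in (168,180,190,196):
    a=(d2-d0)[y-2:y+3,250:310]; k=(d2[y-2:y+3,250:310]>0)&(d0[y-2:y+3,250:310]>0); print(y,k.sum(),np.median(a[k])*1e3)
k=np.s_[204:218,285:302]
f=lambda p:np.array(np.nonzero(cv2.cvtColor(p[k],cv2.COLOR_BGR2GRAY)<45)).mean(1)
print(f(p0),f(p2))
E
```

```text
168 300 0.1937151
180 297 0.07528067
190 297 -0.08589029
196 296 -0.04798174
[7.4057971 8.       ] [7.47222222 8.06944444]
```

The flap's depth is the same as at the start to within 0.2 mm, the jar hasn't moved, and the hand is clear, so I'm handing in.

```bash
python3 -c "
from plant import r
print(r.close_job())"
```

```text
the job is handed in; nothing more can be done
None
```

The tray is in the drop box and the flap has closed. I handed the job in at about 9 s, and `close_job` reports no verdict.

**What I did:** I opened the jaws to 70 mm and lined them up with the box's x. I lowered the hand to 6 mm above the shelf and moved it level towards the mouth. The front finger pushed the flap in and the rear finger pushed the tray over the lip. I kept the flap open until the camera showed the tray down, then lifted the hand straight up and moved it clear.

**Last checks:**
- **Tray:** with the flap still open, the top of the silicone was 22 mm above the bench. That puts the tray flat on the box floor, at about x = -10, y = +57 mm in the box's frame. I did not look inside again after the flap closed.
- **Flap:** its depth matches the first picture to within 0.2 mm, so it is shut.
- **Jar:** it shifted less than 0.1 pixel in the scene view.
- **Other things on the bench:** by eye, they look unmoved in the last scene picture. I did not measure them.
- **Contact:** the wrist force was at noise level with the hand raised clear.

**What disagreed or failed:**
- **Tray angle:** it lay about 70° from the box's x, not within 20° as described, with the tab pointing along the shelf. All three cameras agreed. It turned square against the finger as I pushed.
- **Flap angle and finger force:** I could not read these directly. I judged them from the geometry (about 0.6 to 0.7 rad by calculation) and from a wrist force of roughly 5 N.
- **Last check from the top camera:** the arm was in its way, so the final flap and jar checks use the scene camera only.
- **Single flap depths:** in the scene view, one pixel differed from the calculated shut height by 5 mm, which I put down to noise. I relied on the comparison with the first picture instead.

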